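Air the plaster drying cabinet by its top half-door

ROBOT

A 7-joint arm with a two-finger parallel gripper is mounted at the origin on the work surface. World frame = base frame: x ahead of the robot, y to its left, z up, the work surface at z = 0. Lengths are in m, angles in rad, forces in N, time in s.
With the tool pointing down it reaches from about 0.425 to 0.875 m from the base axis. Payload 4.7 kg.
Tool frame: the origin (TCP) lies on the centre line of the jaws, within the pads' length; the fingertips stand 14 mm ahead of it and the grasp point (between the pads) lies 5 mm behind it; z points along the fingers, y is the direction in which the jaws open and shut (so a half turn about z gives the same grasp; the last joint's range is limited). The gripper opens to 87 mm and grips with 3 to 60 N. Pads are 19 mm wide; open, the fingers measure 117 mm over their backs; the gripper's body (75 mm by 190 mm) begins 51 mm behind the grasp point.
Start: joints at [-1.167, 0.321, -0.07, 1.45, 0.023, 1.371, -0.057], TCP at [0.247, 0.601, 0.237] pointing down, gripper open.
Joint ranges: [-2.86, 2.86], [-0.3, 2.09], [-1.38, 1.24], [0.06, 2.45], [-1.56, 4.7], [0.09, 2.05], [-2.69, 2.69]. Speed limits (rad/s): [2.57, 2.57, 3.14, 3.14, 3.14, 3.14, 3.14].

INTERFACE

Orientations are given as a rotation vector (axis times angle).
In Python, from bench import ctrl gives the robot as it stands. The module is installed in compiled form; this text tells all that it offers.
- The arm moves only by the tool step_arm, never from a script. Its argument "plan" is a list of rows, each a list of 3 entries, a list of its own where there are three numbers: the turn, a rotation vector about the tool's x, y, z in rad, then the shift along the tool's x, y, z in m, then the closure in counts, from 0 (fully open) to 255 (shut). In form: [[[rx, ry, rz], [x, y, z], hand], ...]. A call has exactly 10 rows; each row is the pose to reach, as a shift and turn from the pose commanded when the call began, along the tool's axes at that moment; what a row does not reach only later rows make up. A row lasts 1/8 s, in which the tool goes at most 62.5 mm and 10.7 degrees, less where a joint would pass 70% of its speed; a pose out of reach is approached as far as the arm can. A call with a gripper value outside its range is refused whole. The fingers move at their own pace and stop on an object; "squeeze" is the grip in N (left out, the last holds). Time passes only in rows, so rows that repeat a pose let the fingers close, or fill a call up. It gives the time, the measured TCP pose, the force and the opening at its end, in the units of the state.
- ctrl.get_state(): the state, without advancing time (a new reading comes with each control period).
- ctrl.get_image(name): name is "scene" or "top" or "wrist"; returns the picture (400x640x3 uint8, red, green, blue); there is no depth.
- ctrl.calibration(name): a dict with "fov_y" (degrees; the focal length in pixels is half the picture's height over the tangent of half this angle, whatever the lens; pixels are square), "cx", "cy" (the principal point, pixels), "rvec" (rotation vector, rad) and "tvec" (3), from world to camera coordinates, as OpenCV has them. Camera axes: x right, y down, z forward; pixel columns grow to the right and rows downward; lengths in m; the calibration is good to about 2 mm. The wrist camera is an equidistant fisheye: a pixel r from the principal point sees the ray r / f radians off the axis. A picture is of the moment at which its call begins: read the wrist's pose just before it. calibration takes no time and is no camera call; for the wrist camera it gives the pose at the moment of the call.
- ctrl.close_job(): hands the job in, once; it reports no verdict.
Trained networks look in the newest picture that a camera, given by its name, has taken for a name from the list of things; names that differ only in an ending like _2 or _b are one class to them, and where a whole thing is asked for, a point or a joint stands for the part that bears it (a point fixed in the world has none). Each returns a list of dicts, best first, with "score" (0 to 1); they miss things now and then, are a little off and sometimes report something else, mostly with a low value. They report only what shows in the picture. A call takes as long as a camera call.
- ctrl.cut_out(camera, label): "pixels" (400x640 bool, what is visible of it) and "rect" ([left, top, width, height] in pixels, round what is visible of it).
The state is a dict: "time": time; "joint_positions": joint angles; "qd": joint speeds; "joint_torque": joint torques, N m; "position": TCP position; "tool_rot": TCP orientation; "ft_force": force on the tool from outside, world axes, zero at the start; "torque": the same for the moment, N m; "grip_width": opening from 0.0 (shut) to 1.0 (fully open).
Only numpy, scipy, OpenCV 4.12 (cv2) and the standard library are available. Lean on these libraries where they do the work, as an engineer would, in place of code of your own. Each camera call takes 0.05 s, during which the arm holds its last target.

TASK

Open only the top half of the split door on the small wooden drying cabinet, so that the plaster castings inside can air: slide its bolt back, then swing the top half out until it stands square to the cabinet front or wider. Leave the bottom half shut and bolted, and do not disturb the tape roll on the cabinet or the things lying on the bench.

Things in the scene. Friction and masses are not known exactly. Their poses are not given: they have to be found in the camera images.
- cabinet: Plywood cabinet fixed to the bench, 180 mm deep, 270 mm wide, 290 mm high. Origin: centre of its underside, on the bench. Its front (the split door) faces its own -x axis; the hinges are at the front edge of its +y side, the bolts' keepers at the front edge of its -y side; z is up. Both door leaves are 218 mm wide and 15 mm thick, flush with the front; the lower spans heights 22 to 150 mm, the upper 153 to 290 mm.
- upper_leaf (a joint): Opening angle of the upper leaf (rad): 0 shut, up to 2.0 (stop), swinging out to the front about the upright hinge line. Light friction (0.08 N m): it stays where it is left. It cannot open while its bolt is in the keeper (about 1 degree of play).
- upper_hinge (a point): Point on the upright hinge line of the upper leaf, at the height of the leaf's top edge (290 mm). Its axes turn with the leaf: -x points straight out from the leaf's front face, -y from the hinge towards the free edge, z up. It lies in the plane of the leaf's front face. Opening turns the leaf clockwise seen from above.
- upper_handle (a point): Point to grip on the upper leaf's pull handle: an upright round steel bar, 12 mm in diameter, 190 mm from the hinge line along the leaf and 42 mm out from its face. This point is at height 284 mm; the bar spans heights 195 to 315 mm and is free above its upper stand-off at 243 mm. Axes as those of upper_hinge.
- upper_bolt (a joint): Travel of the upper leaf's slide bolt (m): 0 fully shot into the keeper, 0.040 fully drawn back (stop). It starts at 0 to 0.006. It clears the keeper from about 0.020. Drawing back is along the leaf towards the hinge (leaf +y); friction about 2.5 N; it stays where it is left.
- upper_bolt_knob (a point): Point to grip on the upper bolt's knob: an upright steel post, 16 mm in diameter, on the front of the upper leaf, 30 mm out from its face, 125 mm from the hinge line when shot (65 mm from the handle bar) and 85 mm when drawn. This point is at height 290 mm; the post spans heights 252 to 312 mm. The bolt's rod, at height 262 mm, reaches up to 18 mm out from the leaf's face and passes behind the handle bar. Axes as those of upper_hinge.
- lower_leaf (a joint): Opening angle of the lower leaf (rad), 0 shut. It is to stay shut.
- lower_bolt (a joint): Travel of the lower leaf's bolt (m), 0 fully shot. It is to stay shot.
- lower_bolt_knob (a point): Point on the lower bolt's knob, the same post as the upper one, directly below it on the lower leaf; this point is at height 128 mm, the top of the post at 150 mm. Not to be touched.
- tape_roll: Cardboard tape roll, 90 mm across, 25 mm high, lying on the cabinet. Origin: centre of its underside.
- insole: Cork insole blank, about 180 x 75 mm, 8 mm thick, lying on the bench. Origin: centre of its underside.
- sanding_block: Cork sanding block, 110 x 60 x 31 mm, lying on the bench. Origin: centre of its underside.
- plaster_bowl: Black rubber mixing bowl, 124 mm across, 60 mm high, on the bench. Origin: centre of its underside.
- mallet: Mallet, 260 mm long, lying on the bench.
- spatula: Spatula, 260 mm long, lying on the bench.
- jar: Closed jar, 70 mm across, 100 mm high, standing on the bench. Origin: centre of its underside.
- mug: White mug, 80 mm across, 90 mm high, on the bench. Origin: centre of its underside.

How it is judged:
On the way:
1. the upper bolt is drawn clear of its keeper while the upper leaf is still shut (value of joint upper_bolt above 0.015 m and value of joint upper_leaf below 0.3 rad), for 0.05 s.
At the end, for the whole second after the job is handed in: The upper leaf stands open by at least 1.45 rad (83 degrees) and at rest; the lower leaf is shut (within 0.05 rad) and its bolt still shot (within 10 mm) (value of joint upper_leaf above 1.45 rad and velocity of joint upper_leaf between -0.05 and 0.05 rad/s and value of joint lower_leaf below 0.05 rad and value of joint lower_bolt below 0.01 m); the robot touches nothing.
It fails at once if the bottom half is unbolted or opened (value of joint lower_bolt above 0.012 m or value of joint lower_leaf above 0.06 rad).
It fails at once if the tape roll or a thing on the bench is moved by more than 30 mm (distance of any of tape_roll, insole, sanding_block, plaster_bowl, mallet, spatula, jar, mug from where it was at the start of the episode above 0.03 m).
It also fails if it takes over 64 s, if anything falls off the work surface, if the arm or the gripper's body presses on something with over 40 N, if the wrist force passes 120 N, or if a joint passes its speed limit or range.

## Working session

There is one attempt and no reset: what is moved stays moved. The work goes in short steps, Python scripts to look and compute and a tool call to move; the robot and the scene stay as the last step left them, time stands still between calls to the robot, and variables do not carry over. Pictures are saved under pics/ and viewed, and the job is handed in when it is done.

Besides the shell and the picture viewer there is one more tool, called after ">>>" as name([rows], argument=value, ...), one row to a line, values as JSON. step_arm: Moves the arm, as the interface text tells. Its arguments: {"type":"object","properties":{"plan":{"type":"array"},"squeeze":{"type":"number"}},"required":["plan"]}

```bash
mkdir -p pics; ls; python3 - <<'E'
from bench import ctrl
import cv2
for n in("scene","top"):
    im=ctrl.get_image(n); cv2.imwrite(f"pics/{n}0.png",im[:,:,::-1])
    c=ctrl.calibration(n); print(n,c)
    for l in ("cabinet","upper_leaf","upper_handle","upper_bolt_knob","tape_roll"):
        print(l,[(round(d["score"],2),d["rect"]) for d in ctrl.cut_out(n,l)][:3])
print(ctrl.get_state())
E
```

```text
pics
scene {'fov_y': 50.35579893135967, 'cx': 328.6929095971154, 'cy': 194.6883682194916, 'rvec': array([ 1.74347834,  2.0356616 , -0.63497542]), 'tvec': array([ 0.14556312, -0.39293407,  1.69463853])}
cabinet [(0.88, [354.9, 106.1, 99.9, 133.3])]
upper_leaf [(0.56, [362.3, 119.2, 32.4, 85.4])]
upper_handle [(0.69, [362.6, 119.1, 26.9, 88.8])]
upper_bolt_knob [(0.67, [361.6, 146.7, 20.7, 42.8]), (0.36, [360.1, 182.2, 14.3, 28.0])]
tape_roll [(0.83, [405.5, 132.0, 33.4, 30.6])]
top {'fov_y': 49.64318451913414, 'cx': 319.2772073754462, 'cy': 196.7231936396004, 'rvec': array([ 2.19882882, -2.1788408 ,  0.01815545]), 'tvec': array([-0.06266244,  0.61550776,  1.14929173])}
cabinet [(0.89, [152.9, 173.0, 142.6, 161.0])]
upper_leaf [(0.9, [236.2, 184.9, 50.6, 102.8]), (0.59, [339.9, 238.9, 42.2, 47.4])]
upper_handle [(0.87, [231.2, 180.2, 53.7, 107.4])]
upper_bolt_knob [(0.9, [244.0, 182.8, 30.3, 59.9]), (0.19, [263.0, 112.9, 27.6, 31.2])]
tape_roll [(0.72, [395.0, 229.9, 101.5, 44.2]), (0.63, [173.0, 218.0, 50.6, 49.9])]
{'time': 0.6, 'joint_positions': array([-1.16690621,  0.32098171, -0.07011813,  1.45051107,  0.02257684,
        1.37081005, -0.05690875]), 'qd': array([ 0.00124017, -0.00035579, -0.00028954, -0.00084269, -0.00065783,
       -0.0003054 , -0.00024222]), 'joint_torque': array([ 8.35748324e-05, -4.90797436e+01, -4.02364684e-01, -3.12615895e+01,
       -6.34686719e-02,  3.37241613e-02,  2.21365121e-05]), 'position': array([0.24700496, 0.60124947, 0.23659298]), 'tool_rot': array([6.08370371e-01, 3.08209220e+00, 1.12379521e-04]), 'ft_force': array([-0.19000452, -0.68143542, -0.41457176]), 'torque': array([-0.06061773,  0.0140901 ,  0.01212993]), 'grip_width': 0.9981025780480636}
```

View pics/scene0.png

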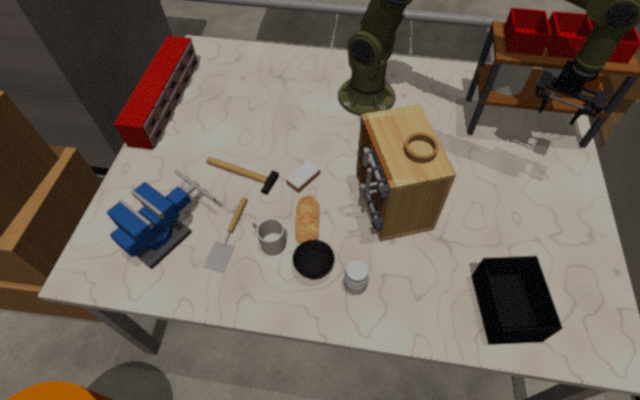

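View pics/top0.png

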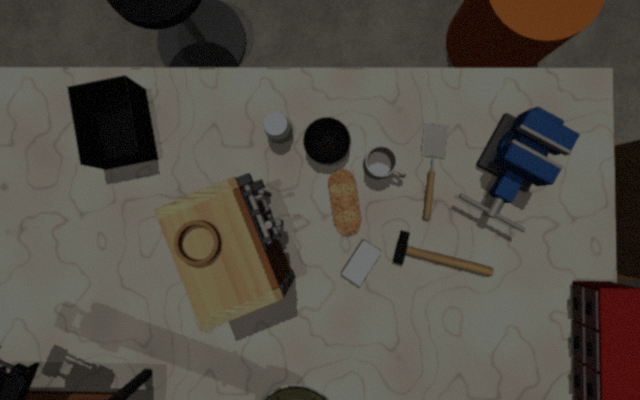

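```bash
python3 - <<'E'
import cv2
a=cv2.imread('pics/top0.png')[160:350,140:310]; cv2.imwrite('pics/topz.png',cv2.resize(a,None,fx=3.1,fy=3.1,interpolation=cv2.INTER_CUBIC))
a=cv2.imread('pics/scene0.png')[90:250,330:490]; cv2.imwrite('pics/scenez.png',cv2.resize(a,None,fx=3.7,fy=3.7,interpolation=cv2.INTER_CUBIC))
E
```

```text
(no output)
```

View pics/topz.png

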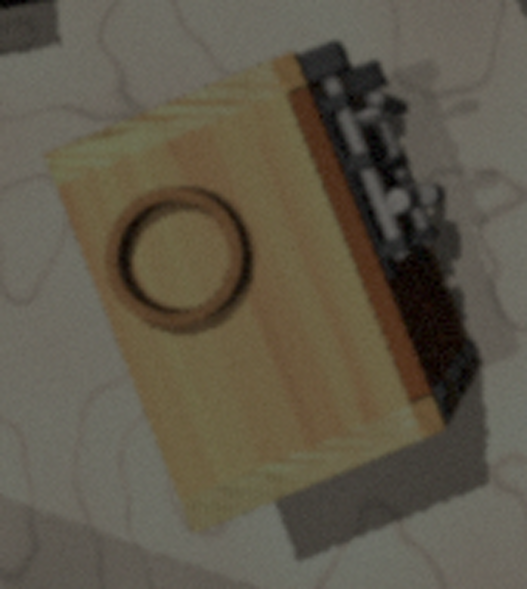

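View pics/scenez.png

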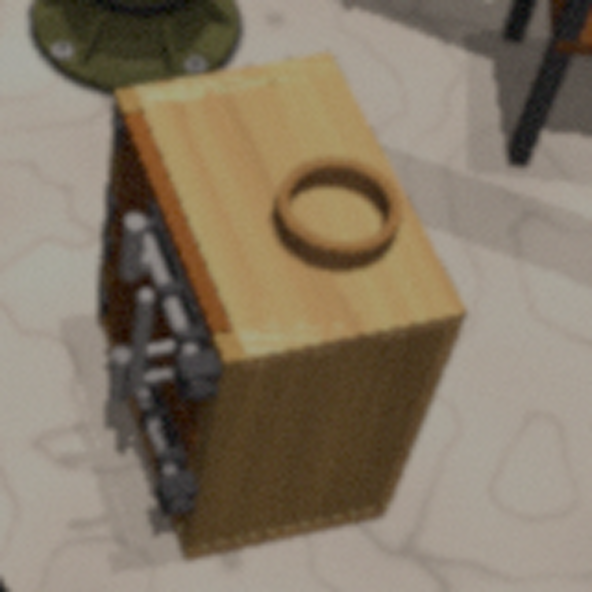

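```bash
cat > h.py <<'E'
import numpy as np, cv2
from scipy.spatial.transform import Rotation as R
from scipy.optimize import least_squares
def K(c):
    f=200/np.tan(np.radians(c["fov_y"]/2)); return np.array([[f,0,c["cx"]],[0,f,c["cy"]],[0,0,1.]])
def proj(c,P): return cv2.projectPoints(np.float64(P).reshape(-1,3),c["rvec"],c["tvec"],K(c),None)[0].reshape(-1,2)
def cab(p,L):
    x,y,t=p; L=np.atleast_2d(L); return L@R.from_euler('z',t).as_matrix().T+[x,y,0]
E
cat > fit.py <<'E'
from h import *
from bench import ctrl
L=np.array([[-.09,-.135,.29],[-.09,.135,.29],[.09,.135,.29],[.09,-.135,.29]])
ob={"top":[(236.8,176.8),(282.6,299.4),(201.3,331),(154.5,210)],"scene":[(390,187.8),(361.1,114.9),(420.5,104.9),(455.7,174.6)]}
C={n:ctrl.calibration(n) for n in ob}
def res(p,ns): return np.concatenate([(proj(C[n],cab(p,L))-ob[n]).ravel() for n in ns])
for ns in (["top"],["scene"],["top","scene"]):
    s=min((least_squares(res,[.45,.2,t],args=(ns,)) for t in (0,1.5,3,-1.5)),key=lambda s:s.cost)
    print(ns,s.x,np.round(s.fun,1))
np.save('cab.npy',s.x)
E
python3 fit.py
```

```text
['top'] [0.48620273 0.14065009 1.95631495] [-0.9 -0.5  1.   0.5 -0.2  1.4  0.1 -1.5]
['scene'] [0.48820214 0.14483893 1.95581605] [-0.1  0.4  0.2 -0.6 -0.5 -0.7  0.3  0.6]
['top', 'scene'] [0.48673616 0.1422025  1.95664583] [-1.7 -0.7  0.2  0.2 -0.9  1.1 -0.6 -1.7 -1.  -0.2 -0.7 -1.1 -1.4 -1.1
 -0.7  0. ]
```

```bash
cat > ov.py <<'E'
from h import *
from bench import ctrl
p=np.load('cab.npy')
hy=.109
for n,(x0,y0,x1,y1) in {"top":(140,160,310,350),"scene":(330,90,490,250)}.items():
    c=ctrl.calibration(n); im=cv2.imread(f'pics/{n}0.png'); s=3.6 if n=='scene' else 3.1
    a=cv2.resize(im[y0:y1,x0:x1],None,fx=s,fy=s,interpolation=cv2.INTER_CUBIC); a=cv2.convertScaleAbs(a,alpha=1.8)
    def dr(L,col):
        q=((proj(c,cab(p,L))-[x0,y0])*s+s/2).astype(int)
        cv2.polylines(a,[q],len(L)>2,col,1)
    dr([[-.09,-.135,.29],[-.09,.135,.29],[.09,.135,.29],[.09,-.135,.29]],(0,255,0))
    dr([[-.132,hy-.19,.195],[-.132,hy-.19,.315]],(0,0,255))
    dr([[-.12,hy-.125,.252],[-.12,hy-.125,.312]],(255,0,0))
    cv2.imwrite(f'pics/ov_{n}.png',a)
print(p); print(cab(p,[[-.12,hy-.125,.29],[-.132,hy-.19,.284],[-.09,hy,.29]]))
E
python3 ov.py
```

```text
[0.48673616 0.1422025  1.95664583]
[[0.54672139 0.03704655 0.29      ]
 [0.61145868 0.05039131 0.284     ]
 [0.41962111 0.01779763 0.29      ]]
```

View pics/ov_top.png

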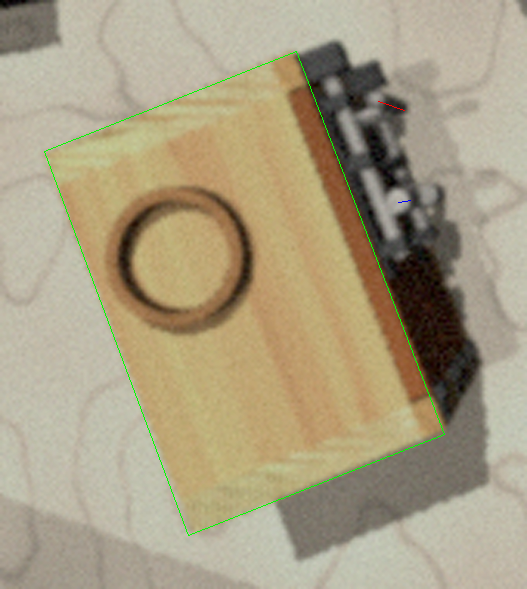

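View pics/ov_scene.png

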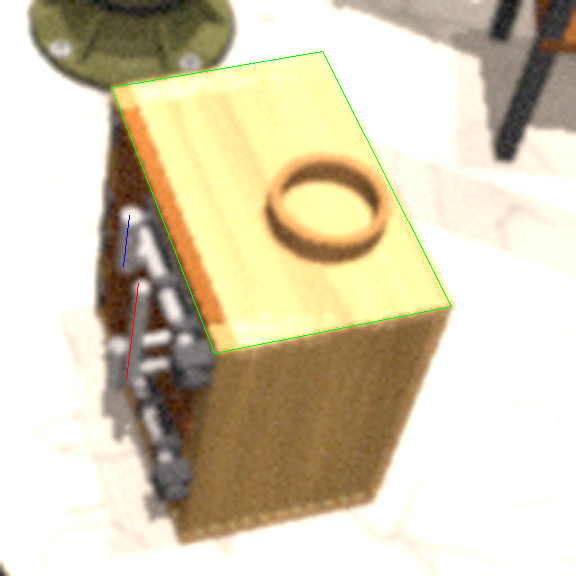

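```bash
cat >> h.py <<'E'
def rel(state,pos,yaw_y):
    """tool-frame turn, shift to tool-down pose at pos with tool y at world angle yaw_y"""
    R0=R.from_rotvec(state["tool_rot"]).as_matrix()
    y=np.array([np.cos(yaw_y),np.sin(yaw_y),0]); z=np.array([0,0,-1.]); R1=np.c_[np.cross(y,z),y,z]
    return np.round(R.from_matrix(R0.T@R1).as_rotvec(),4),np.round(R0.T@(np.array(pos)-state["position"]),4)
E
python3 - <<'E'
from h import *
from bench import ctrl
s=ctrl.get_state()
print(rel(s,[.247,.601,.40],np.arctan2(*R.from_rotvec(s["tool_rot"]).as_matrix()[1::-1,1])))
print(rel(s,[.547,.037,.40],1.9566-np.pi/2))
E
```

```text
(array([ 0.0001,  0.    , -0.    ]), array([-1.000e-04, -2.000e-04, -1.634e-01]))
(array([ 1.000e-04, -0.000e+00,  7.952e-01]), array([-0.4919, -0.4079, -0.1634]))
```

>>> step_arm([
  [[0,0,0],[0,0,-0.06],100],
  [[0,0,0],[0,0,-0.12],100],
  [[0,0,0],[0,0,-0.165],100],
  [[0,0,0.1],[-0.04,-0.03,-0.165],100],
  [[0,0,0.2],[-0.085,-0.07,-0.165],100],
  [[0,0,0.3],[-0.13,-0.105,-0.165],100],
  [[0,0,0.4],[-0.175,-0.145,-0.165],100],
  [[0,0,0.5],[-0.22,-0.18,-0.165],100],
  [[0,0,0.6],[-0.265,-0.22,-0.165],100],
  [[0,0,0.7],[-0.31,-0.255,-0.165],100],
])

```text
time: 1.85
position: [0.4375, 0.2455, 0.402]
tool_rot: [1.633, 2.683, 0.002]
ft_force: [0.2, 0.4, -0.4]
grip_width: 0.606
```

```bash
python3 - <<'E'
from h import *
from bench import ctrl
s=ctrl.get_state()
print(s["position"],s["joint_positions"],s["ft_force"])
print(rel(s,[.547,.037,.40],1.9566-np.pi/2))
E
```

```text
[0.43751113 0.24546196 0.40204344] [-0.81340511 -0.03298728  0.24239253  1.52522595  0.00765902  1.6471251
 -0.09311103] [ 0.20071441  0.36721661 -0.42781203]
(array([ 0.0012, -0.0005,  0.0916]), array([-0.2355,  0.0015,  0.002 ]))
```

>>> step_arm([
  [[0,0,0.045],[-0.05,0,0],130],
  [[0,0,0.09],[-0.1,0,0],130],
  [[0,0,0.09],[-0.15,0,0],130],
  [[0,0,0.09],[-0.2,0,0],130],
  [[0,0,0.09],[-0.235,0.0015,0],130],
  [[0,0,0.09],[-0.235,0.0015,0],130],
  [[0,0,0.09],[-0.235,0.0015,0],130],
  [[0,0,0.09],[-0.235,0.0015,0],130],
  [[0,0,0.09],[-0.235,0.0015,0],130],
  [[0,0,0.09],[-0.235,0.0015,0],130],
])

```text
time: 3.1
position: [0.5468, 0.0405, 0.4017]
tool_rot: [-1.746, -2.612, -0.0]
ft_force: [0.5, 0.7, 0.0]
grip_width: 0.489
```

```bash
python3 - <<'E'
from h import *
from bench import ctrl
s=ctrl.get_state()
print(s["position"],s["joint_positions"],s["ft_force"],s["grip_width"])
print(rel(s,[.547,.037,.40],1.9566-np.pi/2))
c=ctrl.calibration("wrist"); print(c)
im=ctrl.get_image("wrist")[:,:,::-1]
a=cv2.convertScaleAbs(im,alpha=1.8)
f=200/np.tan(np.radians(c["fov_y"]/2))
def fe(P):
    q=np.atleast_2d(P)@R.from_rotvec(c["rvec"]).as_matrix().T+c["tvec"]
    r=np.linalg.norm(q[:,:2],axis=1); th=np.arctan2(r,q[:,2])
    return np.c_[c["cx"]+f*th*q[:,0]/r,c["cy"]+f*th*q[:,1]/r]
p=np.load('cab.npy')
def dr(L,col):
    print(L[0],fe(cab(p,L)).round(0).tolist())
    cv2.polylines(a,[(fe(cab(p,L))).astype(int)],False,col,1)
hy=.109
dr([[-.132,hy-.19,.25],[-.132,hy-.19,.315]],(0,0,255))
dr([[-.12,hy-.125,.252],[-.12,hy-.125,.312]],(255,0,0))
dr([[-.09,-.135,.29],[-.09,.135,.29]],(0,255,0))
print("tcp",fe(s["position"]))
cv2.imwrite('pics/w1.png',a)
E
```

```text
[0.54677126 0.04050202 0.40165155] [-0.57681551  0.07096165  0.48982416  1.43033743 -0.03370651  1.64839264
  0.30144974] [0.52927386 0.679379   0.00254129] 0.4886503199316145
(array([ 0.0002, -0.0002,  0.0063]), array([-0.0033, -0.0011,  0.0017]))
{'fov_y': 65.70646984690485, 'cx': 322.6132521022792, 'cy': 196.63196166662672, 'rvec': array([-2.83606116, -0.56368325, -0.07103357]), 'tvec': array([-0.52065051, -0.23894466,  0.50707363])}
[-0.132, -0.081, 0.25] [[385.0, 202.0], [400.0, 223.0]]
[-0.12, -0.016, 0.252] [[321.0, 190.0], [321.0, 207.0]]
[-0.09, -0.135, 0.29] [[453.0, 169.0], [160.0, 168.0]]
tcp [[322.24541615 250.23685741]]
```

View pics/w1.png

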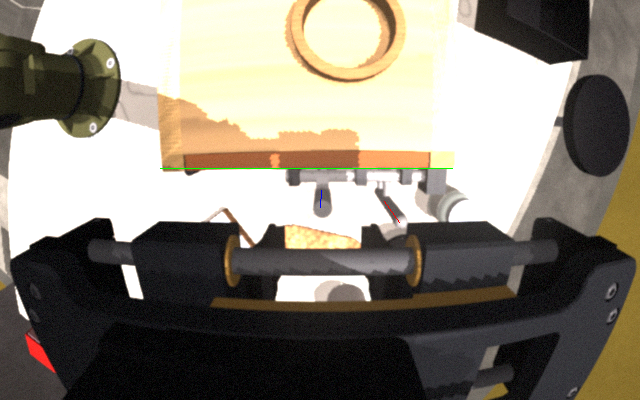

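>>> step_arm([
  [[0,0,0.006],[-0.003,-0.001,0.02],130],
  [[0,0,0.006],[-0.003,-0.001,0.05],130],
  [[0,0,0.006],[-0.003,-0.001,0.08],130],
  [[0,0,0.006],[-0.003,-0.001,0.1],130],
  [[0,0,0.006],[-0.003,-0.001,0.114],130],
  [[0,0,0.006],[-0.003,-0.001,0.114],130],
  [[0,0,0.006],[-0.003,-0.001,0.114],180],
  [[0,0,0.006],[-0.003,-0.001,0.114],200],
  [[0,0,0.006],[-0.003,-0.001,0.114],220],
  [[0,0,0.006],[-0.003,-0.001,0.114],230],
], squeeze=15)

```text
time: 4.4
position: [0.5475, 0.0369, 0.288]
tool_rot: [1.755, 2.605, 0.001]
ft_force: [0.0, 0.2, 0.1]
grip_width: 0.178
```

```bash
python3 - <<'E'
from h import *
from bench import ctrl
s=ctrl.get_state()
print(s["position"],s["ft_force"],s["grip_width"]*87)
a=cv2.convertScaleAbs(ctrl.get_image("wrist")[:,:,::-1],alpha=1.5); cv2.imwrite('pics/w2.png',a)
y=R.from_rotvec(s["tool_rot"]).as_matrix()[:,1]; print(y)
E
```

```text
[0.54749165 0.03686865 0.28800561] [0.0410448  0.22725195 0.05757755] 15.469118465308647
[0.92677705 0.37561019 0.00113105]
```

View pics/w2.png

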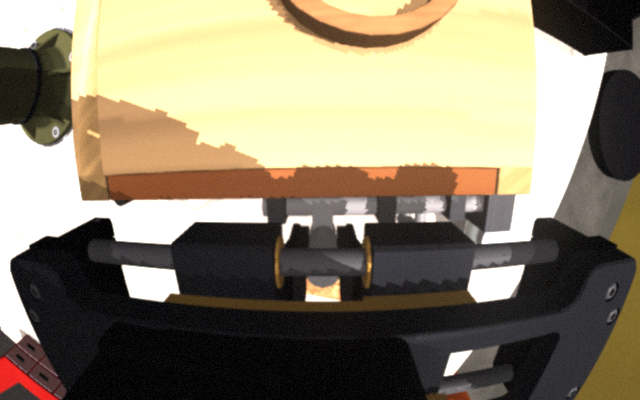

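>>> step_arm([
  [[0,0,0],[0,-0.004,0],230],
  [[0,0,0],[0,-0.008,0],230],
  [[0,0,0],[0,-0.013,0],230],
  [[0,0,0],[0,-0.018,0],230],
  [[0,0,0],[0,-0.023,0],230],
  [[0,0,0],[0,-0.028,0],230],
  [[0,0,0],[0,-0.032,0],230],
  [[0,0,0],[0,-0.034,0],230],
  [[0,0,0],[0,-0.034,0],230],
  [[0,0,0],[0,-0.034,0],230],
])

```text
time: 5.7
position: [0.5156, 0.0234, 0.2879]
tool_rot: [1.756, 2.605, -0.001]
ft_force: [1.9, -3.0, 5.1]
grip_width: 0.174
```

```bash
python3 - <<'E'
from h import *
from bench import ctrl
s=ctrl.get_state()
print(s["position"],s["ft_force"],s["grip_width"]*87)
a=cv2.convertScaleAbs(ctrl.get_image("wrist")[:,:,::-1],alpha=1.5); cv2.imwrite('pics/w3.png',a)
E
```

```text
[0.51556118 0.02339645 0.28792396] [ 1.94983886 -3.03409033  5.10897856] 15.16599187527277
```

View pics/w3.png

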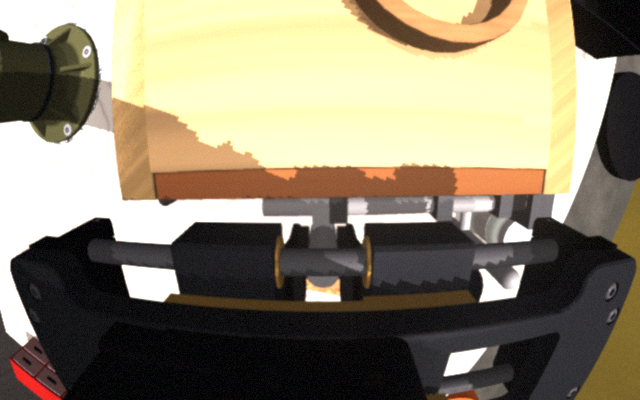

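>>> step_arm([
  [[0,0,0],[0,-0.034,0],160],
  [[0,0,0],[0,0,0],160],
  [[0,0,0],[0,0,0],160],
  [[0,0,0],[0,0,-0.035],160],
  [[0,0,0],[0,0,-0.07],130],
  [[0,0,0],[-0.006,0.05,-0.07],130],
  [[0,0,0],[-0.011,0.099,-0.07],130],
  [[0,0,0],[-0.011,0.099,-0.07],130],
  [[0,0,0],[-0.011,0.099,-0.07],130],
  [[0,0,0],[-0.011,0.099,-0.07],130],
])

```text
time: 7.0
position: [0.6104, 0.0502, 0.3581]
tool_rot: [-1.756, -2.604, -0.001]
ft_force: [-0.0, -0.3, 0.4]
grip_width: 0.49
```

```bash
python3 - <<'E'
from h import *
from bench import ctrl
s=ctrl.get_state()
print(s["position"],s["ft_force"],s["grip_width"]*87)
print(rel(s,[.6115,.0504,.285],1.9566-np.pi/2))
a=cv2.convertScaleAbs(ctrl.get_image("wrist")[:,:,::-1],alpha=1.5); cv2.imwrite('pics/w4.png',a)
a=cv2.convertScaleAbs(ctrl.get_image("scene")[90:250,330:490,::-1],alpha=1.5); cv2.imwrite('pics/s4.png',cv2.resize(a,None,fx=3.6,fy=3.6))
E
```

```text
[0.61036182 0.0502418  0.35812578] [-0.024449   -0.33170584  0.36709787] 42.58676545022906
(array([ 0.    , -0.0009, -0.0017]), array([-0.0003,  0.0011,  0.0731]))
```

View pics/w4.png

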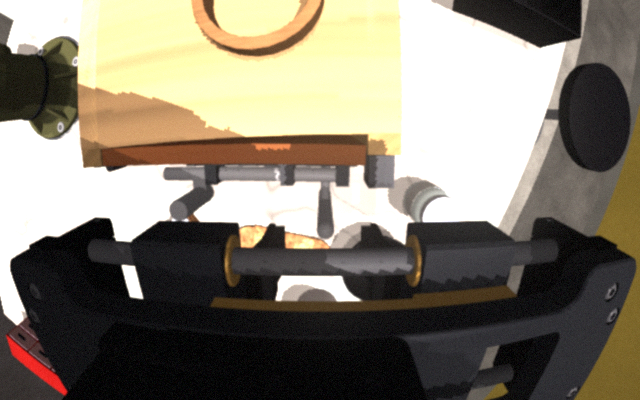

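View pics/s4.png

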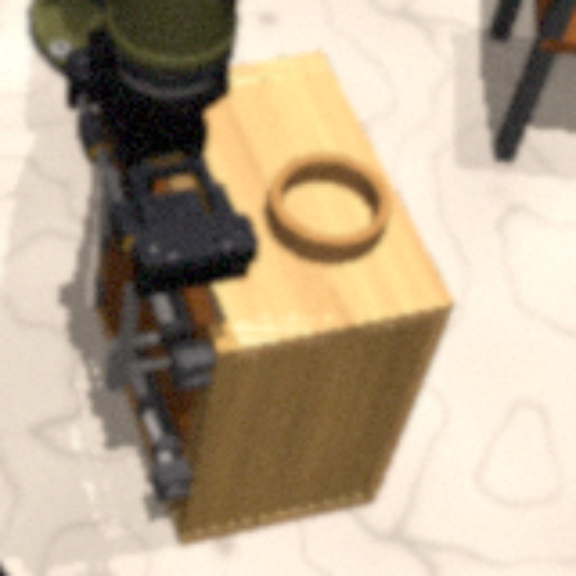

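>>> step_arm([
  [[0,0,0],[-0.004,0.001,0.02],130],
  [[0,0,0],[-0.005,0.001,0.04],130],
  [[0,0,0],[-0.005,0.001,0.06],130],
  [[0,0,0],[-0.005,0.001,0.073],130],
  [[0,0,0],[-0.005,0.001,0.073],130],
  [[0,0,0],[-0.005,0.001,0.073],180],
  [[0,0,0],[-0.005,0.001,0.073],210],
  [[0,0,0],[-0.005,0.001,0.073],240],
  [[0,0,0],[-0.005,0.001,0.073],240],
  [[0,0,0],[-0.005,0.001,0.073],240],
], squeeze=12)

```text
time: 8.35
position: [0.6138, 0.0466, 0.2848]
tool_rot: [-1.755, -2.604, 0.001]
ft_force: [-3.5, -0.5, 1.8]
grip_width: 0.131
```

```bash
python3 - <<'E'
from h import *
from bench import ctrl
s=ctrl.get_state()
print(s["position"],s["ft_force"],s["grip_width"]*87)
p=np.load('cab.npy'); H=cab(p,[-.09,.109,.29])[0]; h0=cab(p,[-.132,-.081,.29])[0]
Rt=R.from_rotvec(s["tool_rot"]).as_matrix()
d=s["position"][:2]-H[:2]; print(np.hypot(*d),np.hypot(.19,.042))
a0=np.arctan2(*(h0-H)[1::-1]); a1=np.arctan2(d[1],d[0]); print("leaf est open deg",np.degrees(a0-a1))
r=np.hypot(*d)
for k in range(1,21):
    t=-np.radians(5*k)
    n=H[:2]+R.from_euler('z',t).as_matrix()[:2,:2]@d
    print(5*k,np.round(Rt.T@np.r_[n-s["position"][:2],0],4), -t, n)
a=cv2.convertScaleAbs(ctrl.get_image("wrist")[:,:,::-1],alpha=1.5); cv2.imwrite('pics/w5.png',a)
E
```

```text
[0.61375042 0.0465655  0.28479631] [-3.49090364 -0.53400068  1.78315032] 11.39243536733309
0.19624927057516323 0.19458674158328465
leaf est open deg 1.213344507641838
5 [-0.0164 -0.0048 -0.    ] 0.08726646259971647 [0.61551898 0.02953655]
10 [-0.0324 -0.0109 -0.    ] 0.17453292519943295 [0.61579664 0.01241825]
15 [-0.0478 -0.0185 -0.    ] 0.2617993877991494 [ 0.61458129 -0.0046591 ]
20 [-0.0624 -0.0273  0.    ] 0.3490658503988659 [ 0.61188218 -0.02156555]
25 [-0.0763 -0.0374  0.    ] 0.4363323129985824 [ 0.60771984 -0.03817241]
30 [-0.0892 -0.0487  0.    ] 0.5235987755982988 [ 0.60212596 -0.05435331]
35 [-0.101 -0.061  0.   ] 0.6108652381980153 [ 0.5951431 -0.0699851]
40 [-0.1118 -0.0743  0.    ] 0.6981317007977318 [ 0.58682442 -0.08494881]
45 [-0.1213 -0.0885  0.    ] 0.7853981633974483 [ 0.57723321 -0.09913056]
50 [-1.296e-01 -1.035e-01  1.000e-04] 0.8726646259971648 [ 0.56644249 -0.11242241]
55 [-1.365e-01 -1.192e-01  1.000e-04] 0.9599310885968813 [ 0.55453436 -0.12472321]
60 [-1.421e-01 -1.354e-01  1.000e-04] 1.0471975511965976 [ 0.54159947 -0.13593934]
65 [-1.462e-01 -1.520e-01  1.000e-04] 1.1344640137963142 [ 0.52773624 -0.14598544]
70 [-1.488e-01 -1.689e-01  1.000e-04] 1.2217304763960306 [ 0.5130502  -0.15478505]
75 [-1.50e-01 -1.86e-01  1.00e-04] 1.3089969389957472 [ 0.4976531 -0.1622712]
80 [-1.497e-01 -2.031e-01  2.000e-04] 1.3962634015954636 [ 0.48166213 -0.16838692]
85 [-1.478e-01 -2.201e-01  2.000e-04] 1.4835298641951802 [ 0.46519899 -0.17308566]
90 [-1.445e-01 -2.369e-01  2.000e-04] 1.5707963267948966 [ 0.44838898 -0.17633167]
95 [-1.398e-01 -2.534e-01  2.000e-04] 1.6580627893946132 [ 0.43136003 -0.17810023]
100 [-1.336e-01 -2.694e-01  2.000e-04] 1.7453292519943295 [ 0.41424173 -0.1783779 ]
```

View pics/w5.png

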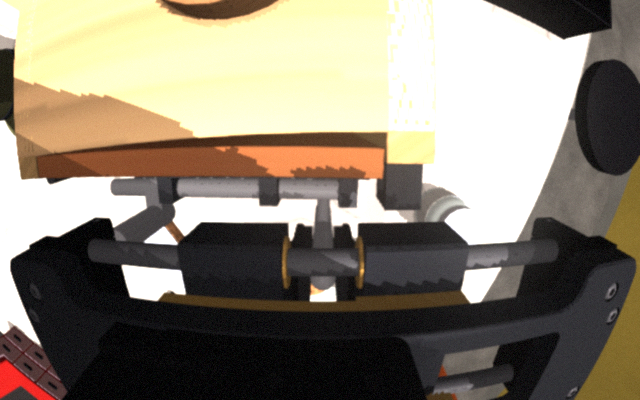

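>>> step_arm([
  [[0,0,0.087],[-0.016,-0.005,0],240],
  [[0,0,0.175],[-0.032,-0.011,0],240],
  [[0,0,0.262],[-0.048,-0.0185,0],240],
  [[0,0,0.349],[-0.0625,-0.027,0],240],
  [[0,0,0.436],[-0.076,-0.0375,0],240],
  [[0,0,0.524],[-0.089,-0.0485,0],240],
  [[0,0,0.611],[-0.101,-0.061,0],240],
  [[0,0,0.698],[-0.112,-0.074,0],240],
  [[0,0,0.785],[-0.121,-0.0885,0],240],
  [[0,0,0.785],[-0.121,-0.0885,0],240],
])

```text
time: 9.65
position: [0.5775, -0.1001, 0.2848]
tool_rot: [2.619, 1.733, 0.001]
ft_force: [0.4, -0.4, 0.0]
grip_width: 0.136
```

```bash
python3 - <<'E'
from h import *
from bench import ctrl
s=ctrl.get_state()
print(s["position"],s["ft_force"],s["grip_width"]*87,s["joint_positions"])
p=np.load('cab.npy'); H=cab(p,[-.09,.109,.29])[0]; h0=cab(p,[-.132,-.081,.29])[0]
Rt=R.from_rotvec(s["tool_rot"]).as_matrix()
d=s["position"][:2]-H[:2]; print(np.hypot(*d))
a0=np.arctan2(*(h0-H)[1::-1]); a1=np.arctan2(d[1],d[0]); print("leaf est open deg",np.degrees(a0-a1))
for k in range(1,11):
    t=-np.radians(5*k)
    n=H[:2]+R.from_euler('z',t).as_matrix()[:2,:2]@d
    print(5*k,np.round(Rt.T@np.r_[n-s["position"][:2],0],4), -t, n)
a=cv2.convertScaleAbs(ctrl.get_image("wrist")[:,:,::-1],alpha=1.5); cv2.imwrite('pics/w6.png',a)
E
```

```text
[ 0.57747782 -0.10006119  0.28480447] [ 0.40933262 -0.43659964  0.0280823 ] 11.834841312181297 [-0.47129105  0.18660313  0.69128623  1.56604014 -0.11979002  1.43110451
 -0.17352366]
0.19700112023378782
leaf est open deg 46.388334609355425
5 [-0.0165 -0.0048 -0.    ] 0.08726646259971647 [ 0.56660505 -0.11337082]
10 [-0.0325 -0.011  -0.    ] 0.17453292519943295 [ 0.55461365 -0.12568218]
15 [-0.0479 -0.0186 -0.    ] 0.2617993877991494 [ 0.54159487 -0.13690157]
20 [-0.0626 -0.0275 -0.    ] 0.3490658503988659 [ 0.5276478  -0.14694361]
25 [-0.0765 -0.0377 -0.0001] 0.4363323129985824 [ 0.51287858 -0.15573186]
30 [-0.0894 -0.049  -0.0001] 0.5235987755982988 [ 0.49739962 -0.16319945]
35 [-1.013e-01 -6.140e-02 -1.000e-04] 0.6108652381980153 [ 0.48132871 -0.16928955]
40 [-1.121e-01 -7.480e-02 -1.000e-04] 0.6981317007977318 [ 0.46478817 -0.1739558 ]
45 [-1.216e-01 -8.910e-02 -1.000e-04] 0.7853981633974483 [ 0.44790389 -0.17716269]
50 [-1.299e-01 -1.042e-01 -1.000e-04] 0.8726646259971648 [ 0.43080435 -0.17888581]
```

View pics/w6.png

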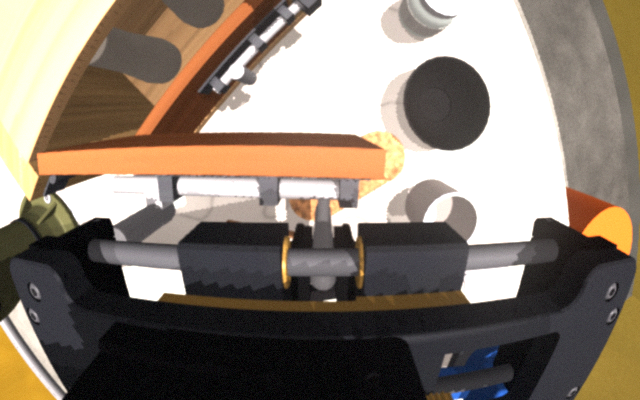

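Upper leaf is about 45° open, the lower one stays shut (visible behind). Continue.

>>> step_arm([
  [[0,0,0.087],[-0.0165,-0.005,0],240],
  [[0,0,0.175],[-0.0325,-0.011,0],240],
  [[0,0,0.262],[-0.048,-0.0185,0],240],
  [[0,0,0.349],[-0.0625,-0.0275,0],240],
  [[0,0,0.436],[-0.0765,-0.0375,0],240],
  [[0,0,0.524],[-0.0895,-0.049,0],240],
  [[0,0,0.611],[-0.101,-0.0615,0],240],
  [[0,0,0.698],[-0.112,-0.075,0],240],
  [[0,0,0.785],[-0.1215,-0.089,0],240],
  [[0,0,0.855],[-0.128,-0.101,0],240],
])

```text
time: 10.95
position: [0.4354, -0.1776, 0.2848]
tool_rot: [3.101, 0.493, 0.003]
ft_force: [0.8, -1.4, -1.3]
grip_width: 0.133
```

```bash
python3 - <<'E'
from h import *
from bench import ctrl
s=ctrl.get_state()
print(s["position"],s["ft_force"],s["grip_width"]*87,s["joint_positions"])
p=np.load('cab.npy'); H=cab(p,[-.09,.109,.29])[0]; h0=cab(p,[-.132,-.081,.29])[0]
d=s["position"][:2]-H[:2]; print(np.hypot(*d))
a0=np.arctan2(*(h0-H)[1::-1]); a1=np.arctan2(d[1],d[0]); print("leaf est open deg",np.degrees(a0-a1))
a=cv2.convertScaleAbs(ctrl.get_image("wrist")[:,:,::-1],alpha=1.5); cv2.imwrite('pics/w7.png',a)
E
```

```text
[ 0.43540379 -0.17757765  0.28475344] [ 0.78476048 -1.35882623 -1.32991389] 11.579600359069163 [-0.46758537 -0.15193027  0.72730774  1.82500025  0.10277815  1.42882415
 -1.01612496]
0.19601172221840846
leaf est open deg 95.02421384871025
```

View pics/w7.png

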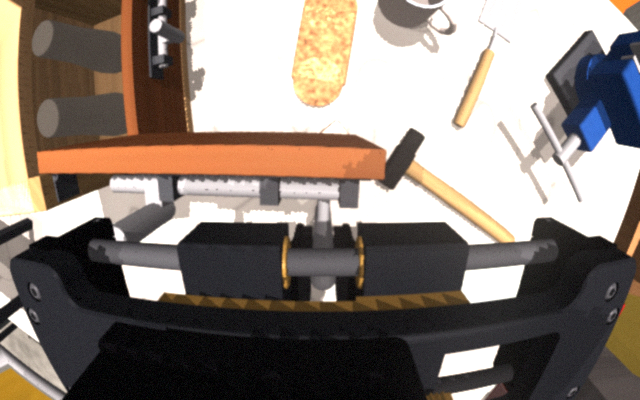

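>>> step_arm([
  [[0,0,0],[0,0,0],240],
  [[0,0,0],[0,0,0],240],
  [[0,0,0],[0,0,0],180],
  [[0,0,0],[0,0,0],150],
  [[0,0,0],[0,0,0],140],
  [[0,0,0],[0,0,-0.01],140],
  [[0,0,0],[0,0,-0.03],140],
  [[0,0,0],[0,0,-0.06],140],
  [[0,0,0],[0,0,-0.1],140],
  [[0,0,0],[0,0,-0.12],140],
])

```text
time: 12.25
position: [0.4355, -0.1774, 0.4074]
tool_rot: [3.102, 0.494, 0.006]
ft_force: [-0.4, -0.5, -0.4]
grip_width: 0.45
```

```bash
python3 - <<'E'
from h import *
from bench import ctrl
s=ctrl.get_state()
print(s["position"],s["ft_force"],s["grip_width"]*87,abs(s["qd"]).max())
p=np.load('cab.npy')
for n in ("wrist","top","scene"):
    im=ctrl.get_image(n)[:,:,::-1]; a=cv2.convertScaleAbs(im,alpha=1.6)
    if n=="top":
        c=ctrl.calibration(n)
        for ang,col in ((83,(0,0,255)),(95,(0,255,0))):
            t=p[2]-np.radians(ang); H=cab(p,[-.09,.109,.29])[0]
            e=H+R.from_euler('z',t).apply([0,-.218,0])
            cv2.polylines(a,[proj(c,[H,e]).astype(int)],False,col,1)
        a=cv2.resize(a[120:380,140:460],None,fx=2.3,fy=2.3,interpolation=cv2.INTER_CUBIC)
    cv2.imwrite(f'pics/{n}8.png',a)
E
```

```text
[ 0.43545234 -0.17735355  0.4074221 ] [-0.42035907 -0.46661258 -0.42314206] 39.153278924657016 0.3042010719304811
```

View pics/top8.png

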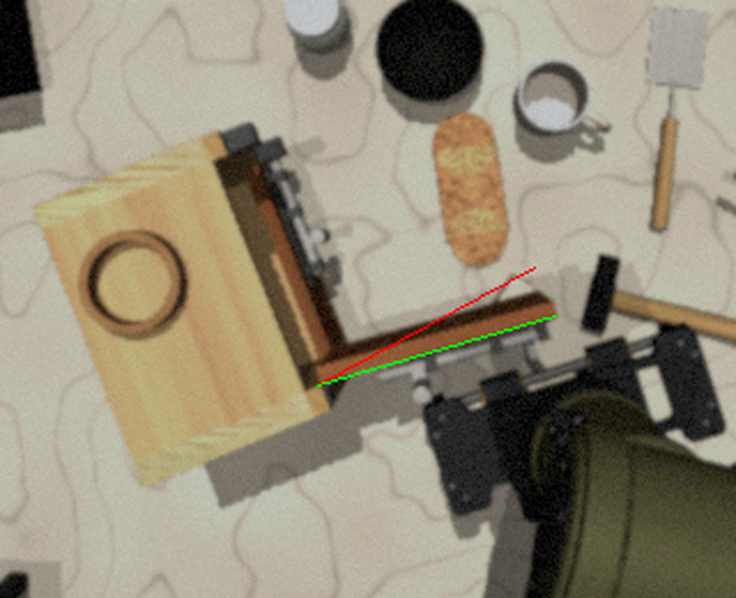

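View pics/scene8.png

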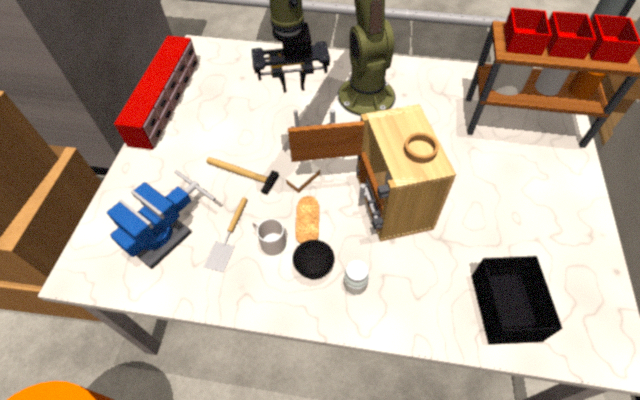

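View pics/wrist8.png

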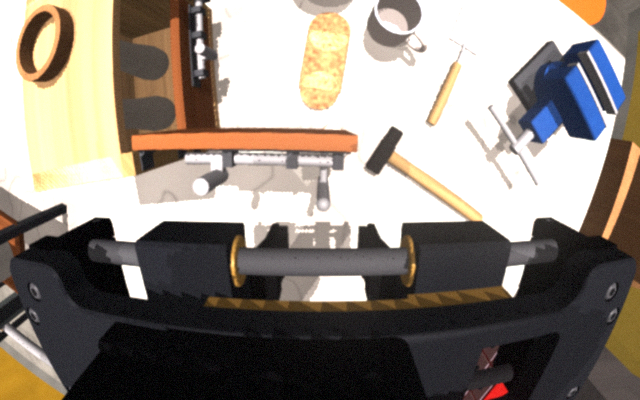

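>>> step_arm([
  [[0,0,0],[0,0,0],140],
  [[0,0,0],[0,0,0],140],
  [[0,0,0],[0,0,0],140],
  [[0,0,0],[0,0,0],140],
  [[0,0,0],[0,0,0],140],
  [[0,0,0],[0,0,0],140],
  [[0,0,0],[0,0,0],140],
  [[0,0,0],[0,0,0],140],
  [[0,0,0],[0,0,0],140],
  [[0,0,0],[0,0,0],140],
])

```text
time: 13.65
position: [0.4349, -0.1772, 0.4046]
tool_rot: [3.103, 0.494, 0.0]
ft_force: [-0.1, -0.4, 0.0]
grip_width: 0.449
```

```bash
python3 - <<'E'
from h import *
from bench import ctrl
s=ctrl.get_state(); print(s["position"],s["ft_force"],abs(s["qd"]).max())
im=ctrl.get_image("top")[:,:,::-1]; b=cv2.imread('pics/top8.png')
a=cv2.resize(cv2.convertScaleAbs(im,alpha=1.6)[120:380,140:460],None,fx=2.3,fy=2.3,interpolation=cv2.INTER_CUBIC)
print("leaf-area diff",cv2.absdiff(a,b)[280:400,300:420].mean())
print(ctrl.close_job())
E
```

```text
[ 0.43489755 -0.17721846  0.40456828] [-0.05979381 -0.40492285  0.04114952] 0.001741113111245778
leaf-area diff 7.303171296296297
the job is handed in; nothing more can be done
None
```

The top half of the door stands open at about 95°, and I handed the job in at about 13.7 s. I drew its bolt back about 34 mm while the leaf was still essentially shut, then gripped the handle, swung the leaf out, let go and lifted the gripper clear.

**Last checks:**
- **Top half:** both the handle position when I let go (95.0°) and the top picture after release put the leaf at about 95°. The required angle is 83°.
- **Bottom half:** it looks shut and bolted in the last pictures.
- **Other things:** the tape roll and everything on the bench look unmoved. I judged this by eye and did not measure it.
- **Robot:** nothing was touching the gripper and the arm was at rest, with about 0.4 N left on the force reading.

**Points to note:**
- **Leaf moved early:** it came open about 1° when I drew the bolt, well within the allowed range.
- **One check was inconclusive:** I compared pictures before and after the final wait to confirm the leaf was at rest. One of them had guide lines drawn on it, so the difference (7.3) doesn't prove the leaf was still. I did not see any sign of it moving.

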